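Open the strap splitter by four clicks and lock it

ROBOT

A 6-joint arm with a two-finger parallel gripper is mounted at the origin on a cart in front of the work surface, level with it; the furniture and walls round the work are solid. World frame = base frame: x ahead of the robot, y to its left, z up, the work surface at z = 0. Lengths are in mm, angles in degrees, forces in N, time in s.
With the tool pointing down it reaches from about 300 to 850 mm from the base axis. Payload 4.2 kg.
Tool frame: the origin (TCP) lies midway between the tips of the shut fingers; the grasp point (between the pads) lies 19 mm behind it; z points along the fingers, y is the line along which they close (so a half turn about z gives the same grasp; the last joint's range is limited). The gripper opens to 91 mm and grips with 3 to 60 N. Pads are 32 mm wide; open, the fingers measure 118 mm over their backs; the gripper's body (76 mm by 178 mm) begins 60 mm behind the grasp point.
Start: joints at [-77.865, 18.312, 89.639, -0, 72.044, -1.146], TCP at [132.097, -559.637, 213.976] pointing down, gripper open.
Joint ranges: [-177.97, 177.97], [-48.28, 115.42], [12.27, 149.76], [-77.06, 257.06], [2.81, 150.46], [-146.56, 146.56]. Speed limits (degrees/s): [147.25, 147.25, 180, 180, 180, 180].

INTERFACE

Orientations are given as [roll, pitch, yaw] about the fixed x, y, z axes, in that order (R = Rz(yaw) Ry(pitch) Rx(roll)).
In Python, from workcell import env gives the robot as it stands.
- The arm moves only by the shell command python3 -m jog 'ROWS' [FORCE]. ROWS is a JSON object of lists of equal length, an entry for each row: "jaw": the finger opening in mm, from 0 to 91.2; "slide": the shift along the tool's x, y, z in units of 30 mm (1.0 is 30 mm), a list of three; "spin": the turn about the tool's z in units of 8 degrees (1.0 is 8 degrees). In form: {"jaw": [jaw, ...], "slide": [[dx, dy, dz], ...], "spin": [spin, ...]}. A call has 1 to 10 rows; each row shifts and turns the commanded pose from where the row before left it, along the tool's axes as they then stand; what a row does not reach is not made up. A row lasts 1/10 s, in which the tool goes at most 50 mm and 8.59 degrees, less where a joint would pass 70% of its speed; a pose out of reach is approached as far as the arm can. A call is refused whole if a number of a shift passes 1 or a number of a turn 1, either way. A call with a gripper value outside its range is refused whole. The fingers move at their own pace and stop on an object; FORCE is the grip in N (left out, the last holds). Time passes only in rows, so rows that do not move let the fingers close. It gives the time, the measured TCP pose, the force, the opening and the grip force at its end, in the units of the state.
- env.state(): the state, without advancing time (a new reading comes with each control period).
- env.grab_frame(name): name is "scene" or "top" or "wrist"; returns the picture (400x640x3 uint8, red, green, blue); there is no depth.
- env.camera_model(name): a dict with "fx", "fy", "cx", "cy" (pixels), "camera_from_world" (4x4, takes a point from world to camera coordinates). Camera axes: x right, y up, looking along -z (the intrinsics and any distortion apply to the point x, -y, -z); pixel columns grow to the right and rows downward; lengths in mm; the calibration is good to about 2 mm. A picture is of the moment at which its call begins: read the wrist's pose just before it. camera_model takes no time and is no camera call; for the wrist camera it gives the pose at the moment of the call.
- env.job_done(): hands the job in; it is judged then, once.
The state is a dict: "time_s": time; "qpos": joint angles; "qvel": joint speeds; "effort": joint torques, N m; "ee_pos": TCP position; "ee_rot": TCP orientation; "force": force on the tool from outside, world axes, zero at the start; "torque": the same for the moment, N m; "gripper_width": finger opening in mm; "gripper_force": force on a finger pad.
Only numpy, scipy, OpenCV 4.12 (cv2) and the standard library are available. Lean on these libraries where they do the work, as an engineer would, in place of code of your own. Each camera call takes 0.05 s, during which the arm holds its last target. There are 200 camera calls.

TASK

The next strap is thicker, so open the gap of the strap splitter: with a fingertip against its upright post, push the click-stop dial on top clockwise (seen from above) exactly four clicks on from where it stands, never past the fourth. Then push the lock slide on the left of the dial fully home towards the dial, so that the setting cannot creep, and move clear. Only push gently with the fingers: grip and lift nothing, and leave the things on the table around it where they are.

Things in the scene. Friction and masses are not known exactly. Their poses are not given: they have to be found in the camera images.
- splitter: bench strap splitter, a grey machine 160 (x) by 210 (y) by 145 mm tall, fixed on the table; origin: centre of its underside; z up, -x its infeed side towards the robot, +y its left. The flat top of its bridge (124 by 206 mm) is 95 mm above the origin; on it only the post and the thumb tab rise over 118. The dial's vertical axis passes through the origin.
- dial (a joint): turn of the dial in rad, growing clockwise seen from above. 8 click stops 0.349 rad (20 degrees) apart, from 0 to 2.443, with end stops; it starts seated in the second, third or fourth. A push of 4 to 9 N at the post takes it out of a stop; a little past half way it snaps on into the next stop by itself and stays there: the push drops away, the felt click.
- dial_post (a point): centre of the top of the dial's finger post, black, round, 14 mm thick, 46 mm from the dial's axis on the dial's flat arm, standing free from 114 to 145 mm above the table. At dial = 0 it is at 250 degrees (counterclockwise from the splitter's +x), at the last stop at 110, so it passes along the robot's side. The rest of the dial is lower than 118 mm.
- lock (a joint): travel of the lock slide in m: 0 to 0.002 = out, as it starts; 0.012 = home, a rigid stop, its tongue between two teeth of the dial. It slides towards the dial's axis (the splitter's -y), stays where it is left (about 2 N of friction), and goes home only with the dial seated in a stop; once home, it holds the dial.
- lock_tab (a point): centre of the outer face (facing the splitter's +y) of the lock slide's upright thumb tab, 97 mm from the dial's axis when out, 123 mm above the table; the tab is a dark plate 28 (x) by 9 (y) mm that stands from 101 to 133 mm above the table.
- spool: bystander, a loose spool of natural thread, 38 mm across, 36 mm tall, standing to the right of the splitter; origin: centre of its underside
- setting_block: bystander, a loose dark hardwood block 45 by 75 by 24 mm, lying to the right of the splitter; origin: centre of its underside
- beveler: bystander, a loose edge beveler with a wooden handle, 157 mm long, lying to the left of the splitter; origin: centre of its underside

How it is judged:
By the outcome, as a careful person would: the job done as asked, in the order asked, and still so for the second after the job is handed in, with the robot touching nothing.
It also fails if it takes over 45 s, if anything falls off the work surface, if the arm or the gripper's body presses on something with over 40 N, if the wrist force passes 120 N, or if a joint passes its speed limit or range.

## Working session

There is one attempt and no reset: what is moved stays moved. The work goes in short steps, Python scripts to look and compute and a shell command to move; the robot and the scene stay as the last step left them, time stands still between calls to the robot, and variables do not carry over. Pictures are saved under pics/ and viewed, at most 10 in all, crops included, and the job is handed in when it is done.

```bash
ls; mkdir -p pics; python3 - <<'E'
from workcell import env
import cv2,numpy as np
s=env.state();print({k:np.round(v,2).tolist() for k,v in s.items()})
for n in("scene","top"):
    im=env.grab_frame(n);cv2.imwrite(f"pics/{n}0.png",im[:,:,::-1]);m=env.camera_model(n);print(n,{k:np.round(v,3).tolist() if not isinstance(v,str) else v for k,v in m.items()})
E
```

```text
pics
{'time_s': 0.0, 'qpos': [-77.87, 18.35, 89.7, -0.0, 72.04, -1.14], 'qvel': [-0.02, -0.08, -0.07, 0.09, 0.05, 0.0], 'effort': [-0.0, -41.25, -23.2, 0.07, 0.05, -0.0], 'ee_pos': [131.97, -559.16, 213.13], 'ee_rot': [-179.9, -0.0, 13.28], 'force': [0.42, 0.15, 0.19], 'torque': [0.04, 0.02, -0.02], 'gripper_force': 0.0, 'gripper_width': 90.7}
scene {'fx': 397.54, 'fy': 397.54, 'cx': 316.88, 'cy': 196.622, 'camera_from_world': [[-0.729, -0.684, 0.018, 412.271], [0.301, -0.297, 0.906, -240.846], [-0.614, 0.666, 0.423, -724.252], [0.0, 0.0, 0.0, 1.0]]}
top {'fx': 413.103, 'fy': 413.103, 'cx': 310.035, 'cy': 203.729, 'camera_from_world': [[0.024, -1.0, 0.001, 7.592], [0.981, 0.024, 0.194, -576.752], [-0.194, -0.003, 0.981, -972.215], [0.0, 0.0, 0.0, 1.0]]}
```

View pics/top0.png

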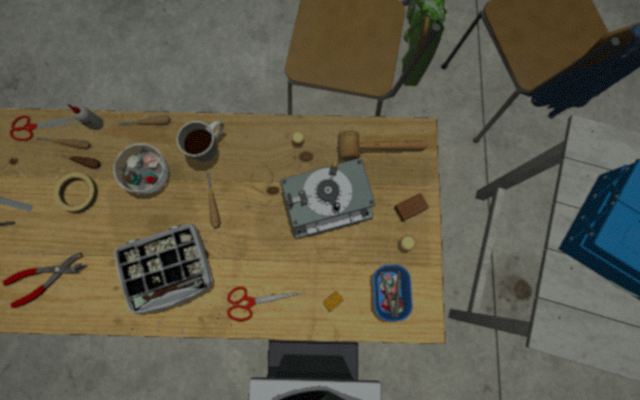

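View pics/scene0.png

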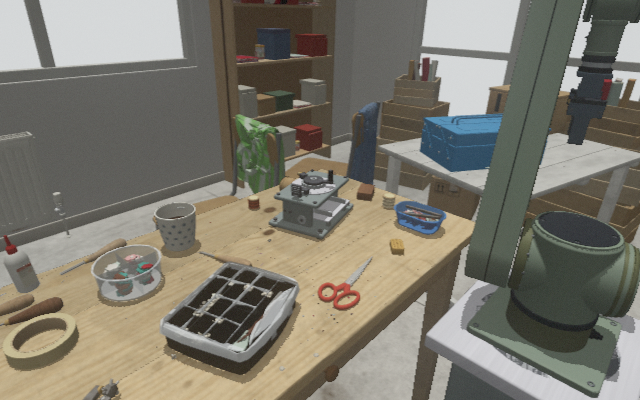

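The top view shows the splitter near (328,195), with a white dial at about (328,190), a dark post near (336,207) and a dark lock tab near (297,198). The beveler is at (213,203), the block at (411,207) and the spool at (406,243). I'll enlarge it next.

```bash
python3 - <<'E'
import cv2,numpy as np
a=cv2.imread("pics/top0.png")[145:250,270:390]; b=cv2.imread("pics/scene0.png")[160:245,260:365]
a=cv2.resize(a,(600,525),interpolation=cv2.INTER_CUBIC)
cv2.imwrite("pics/c0.png",a)
cv2.imwrite("pics/c1.png",cv2.resize(b,(735,595),interpolation=cv2.INTER_CUBIC))
E
```

```text
(no output)
```

View pics/c0.png

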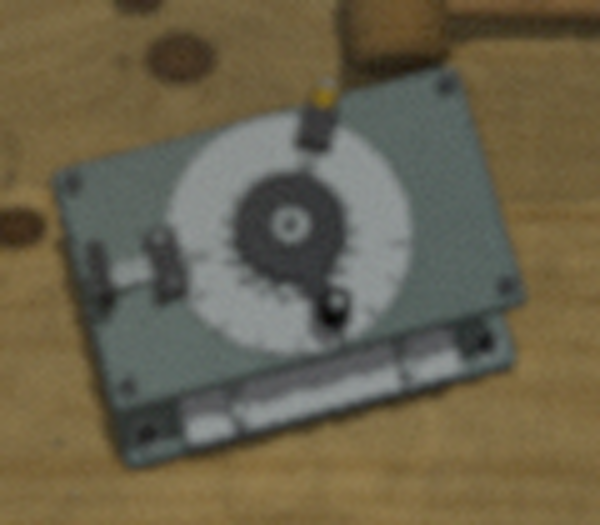

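View pics/c1.png

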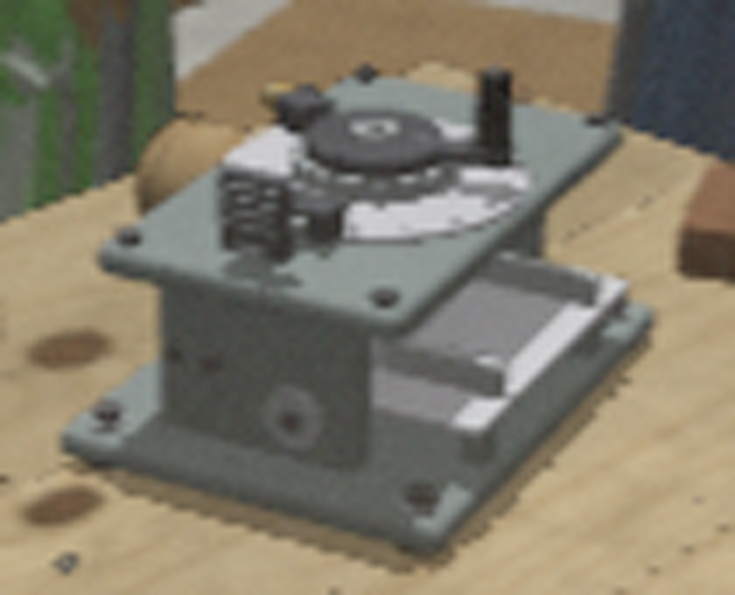

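The crop shows the plate corners at about (55,178), (455,68), (525,300) and (118,405), the hub at (291,225), the post top at (335,297) and the tab at (98,278).

```bash
cat > h.py <<'E'
import numpy as np
def ray(m,u,v,z):
    T=np.array(m["camera_from_world"]);R,t=T[:3,:3],T[:3,3]
    c=-R.T@t
    d=R.T@np.array([(u-m["cx"])/m["fx"],-(v-m["cy"])/m["fy"],-1.])
    return c+d*(z-c[2])/d[2]
def pix(m,p):
    T=np.array(m["camera_from_world"]);q=T[:3,:3]@p+T[:3,3]
    return np.array([m["cx"]+m["fx"]*q[0]/-q[2],m["cy"]-m["fy"]*q[1]/-q[2]])
E
python3 - <<'E'
from h import *
from workcell import env
m=env.camera_model("top");ms=env.camera_model("scene")
f=lambda u,v,z:ray(m,270+(u+.5)/5-.5,145+(v+.5)/5-.5,z)
C=[f(*p,95) for p in((55,178),(455,68),(525,300),(118,405))]
print(np.round(C,1),[np.linalg.norm(C[i]-C[i-1]).round(1) for i in range(4)],np.mean(C,0))
d=C[0]+C[3]-C[1]-C[2];print("yaw",np.degrees(np.arctan2(d[1],d[0]))-90)
h=f(291,225,118);p=f(335,297,145);t=f(98,275,133)
print("hub",h,"post",p,np.linalg.norm((p-h)[:2]),np.degrees(np.arctan2(*(p-h)[1::-1])),"tab",t,np.linalg.norm((t-h)[:2]),np.degrees(np.arctan2(*(t-h)[1::-1])))
g=lambda u,v,z:ray(ms,260+u/7,160+v/7,z)
print("scene hub",g(375,127,118),"post",g(495,75,145),"tab",g(255,172,133))
print("spool",ray(m,406,241,36),"bev",ray(m,213,205,15),"block",ray(m,411,207,24))
w=env.camera_model("wrist");W=np.linalg.inv(np.array(w["camera_from_world"]));print(W.round(2),w["fx"],w["cx"],w["cy"])
E
```

```text
[[ 625.1   93.9   95. ]
 [ 685.4  -99.8   95. ]
 [ 570.4 -133.4   95. ]
 [ 515.    59.9   95. ]] [np.float64(115.3), np.float64(202.9), np.float64(119.8), np.float64(201.0)] [598.97477265 -19.8624698   95.        ]
yaw 16.6317370487547
hub [599.14287858 -19.84540317 118.        ] post [559.72747959 -39.27086061 145.        ] 43.94225841620355 -153.76411057728694 tab [569.82414797  69.36280898 133.        ] 93.90257227807568 108.19337058660912
scene hub [593.04885459 -13.71625466 118.        ] post [551.82751814 -33.9399224  145.        ] tab [568.9051915   72.56541201 133.        ]
spool [ 491.3706416  -220.35068399   36.        ] bev [575.2050635  272.67551403  15.        ] block [ 580.48671969 -237.82319464   24.        ]
[[ 2.3000e-01  9.3000e-01  2.7000e-01  2.0849e+02]
 [-9.7000e-01  2.2000e-01  6.0000e-02 -5.4019e+02]
 [-0.0000e+00 -2.8000e-01  9.6000e-01  3.8377e+02]
 [ 0.0000e+00  0.0000e+00  0.0000e+00  1.0000e+00]] 309.15743902267405 320.8381378458449 200.0065776443715
```

```bash
python3 -m jog '{"jaw":[0,0,0,0,0,0,0,0,0,0],"slide":[[0.5,-0.3,0],[1,-0.6,0],[1,-0.6,0],[1,-0.6,0],[1,-0.6,0],[1,-0.6,0],[1,-0.6,0],[1,-0.6,0],[1,-0.6,0],[1,-0.6,0]],"spin":[0,0,0,0,0,0,0,0,0,0]}' 20
python3 -m jog '{"jaw":[0,0,0,0,0,0,0,0,0,0],"slide":[[1,-0.6,0],[1,-0.6,0],[1,-0.6,0],[1,-0.6,0],[1,-0.6,0],[1,-0.6,0],[1,-0.6,0],[1,-0.6,0],[0.5,-0.3,0],[0.2,0,0]],"spin":[0,0,0,0,0,0,0,0,0,0]}'
python3 -m jog '{"jaw":[0,0,0,0,0,0,0,0,0,0],"slide":[[0,0,0],[0,0,0],[0,0,0],[0,0,0],[0,0,0],[0,0,0],[0,0,0],[0,0,0],[0,0,0],[0,0,0]],"spin":[-0.5,-1,-1,-1,-1,-1,-1,-1,-1,-1]}'
python3 -m jog '{"jaw":[0,0,0,0,0],"slide":[[0,0,0],[0,0,0],[0,0,0],[0,0,0],[0,0,0]],"spin":[-1,-1,-1,-0.5,0]}'
python3 - <<'E'
from workcell import env
import cv2,numpy as np,pickle
m=env.camera_model("wrist");im=env.grab_frame("wrist");cv2.imwrite("pics/w0.png",im[:,:,::-1]);pickle.dump(m,open("w0.pkl","wb"))
s=env.state();print(s["ee_pos"],s["ee_rot"],s["qpos"],s["force"],s["gripper_width"])
E
```

```text
time_s: 1.1
ee_pos: [371.1, -325.3, 213.9]
ee_rot: [-180.0, -0.0, 13.3]
force: [1.5, -1.2, -0.5]
gripper_width: 13.9
gripper_force: 0.0
time_s: 2.1
ee_pos: [589.4, -116.9, 213.6]
ee_rot: [-180.0, 0.1, 13.4]
force: [-0.7, -1.2, 0.5]
gripper_width: 0.4
gripper_force: 0.0
time_s: 3.1
ee_pos: [587.9, -120.0, 214.0]
ee_rot: [-179.9, 0.0, 89.5]
force: [-0.2, -0.8, -0.0]
gripper_width: 0.6
gripper_force: 0.0
time_s: 3.6
ee_pos: [588.0, -119.9, 214.0]
ee_rot: [-179.9, 0.0, 117.2]
force: [0.5, 0.5, -0.3]
gripper_width: 0.6
gripper_force: 0.0
[ 588.21562859 -119.73453947  214.01119292] [-1.79958623e+02  4.60373146e-03  1.17127876e+02] [-1.25866394e+01  2.06162242e+01  8.61658295e+01 -3.13083021e-02
  7.32468355e+01 -3.97054812e+01] [ 0.38973911 -0.46592113  0.46125016] 0.4117142957712497
```

View pics/w0.png

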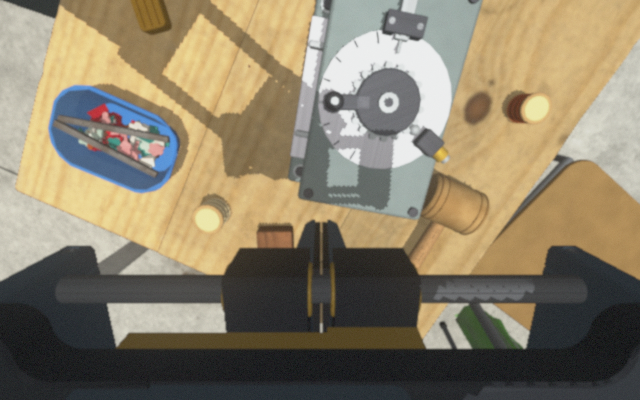

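The wrist view shows the dial hub at (389,102), the post top at (333,101) and the slide's guide at (405,24). The tab itself is out of view above. The path to the post is clear.

```bash
python3 - <<'E'
from h import *
import pickle
m=pickle.load(open("w0.pkl","rb"))
h=ray(m,389,102,117);p=ray(m,333,100.5,145);c1=ray(m,303,197,95);c2=ray(m,413,217,95)
d=(p-h);e=c2-c1
print(h,p,np.linalg.norm(d[:2]),np.degrees(np.arctan2(d[1],d[0])),c1,c2,np.linalg.norm(e),np.degrees(np.arctan2(e[1],e[0])))
E
```

```text
[598.67729357 -17.01099017 117.        ] [556.53931474 -38.31987936 145.        ] 47.219466521427236 -153.17458665847562 [ 573.27895091 -128.50321891   95.        ] [679.22764597 -97.04019041  95.        ] 110.52170894447451 16.539563909731786
```

```bash
python3 -m jog '{"jaw":[0,0,0,0,0,0,0],"slide":[[0.7,0.2,0],[1,0.12,0],[0,0,0.6],[0,0,0.9],[0,0,0.9],[0,0,0.6],[0,0,0]],"spin":[0,0,0,0,0,0,0]}'
python3 -m jog '{"jaw":[0,0,0,0,0,0],"slide":[[0.1,0,0],[0.1,0,0],[0.05,0,0],[0.05,0,0],[0,0,0],[0,0,0]],"spin":[0,0,0,0,0,0]}'
python3 - <<'E'
from workcell import env
import cv2,pickle
m=env.camera_model("wrist");im=env.grab_frame("wrist");cv2.imwrite("pics/w1.png",im[:,:,::-1]);pickle.dump(m,open("w1.pkl","wb"))
s=env.state();print(s["ee_pos"],s["ee_rot"],s["force"])
E
```

```text
time_s: 4.35
ee_pos: [571.9, -69.3, 121.4]
ee_rot: [-179.7, -0.2, 117.2]
force: [-0.5, -1.0, 0.2]
gripper_width: 0.3
gripper_force: 0.0
time_s: 4.95
ee_pos: [570.2, -61.1, 124.2]
ee_rot: [180.0, 0.0, 117.3]
force: [-0.5, -0.5, 0.0]
gripper_width: 0.1
gripper_force: 0.0
[570.18984482 -61.14818501 124.11401587] [1.79985496e+02 1.74290554e-02 1.17280573e+02] [0.24487581 0.29417951 0.73990577]
```

View pics/w1.png

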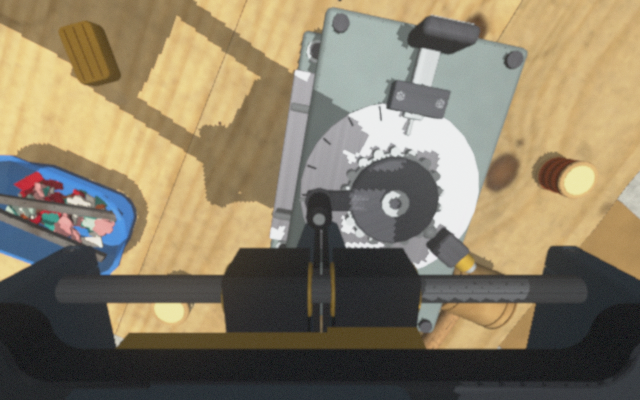

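The fingers are directly behind the post, which is at about (318,215). The tab top is at about (446,33), and the hub is at (395,203).

```bash
python3 -m jog '{"jaw":[0,0,0,0,0,0,0],"slide":[[0.1,0,0],[0.11,-0.05,0],[0.11,-0.05,0],[0.11,-0.05,0],[0,0,0],[0,0,0],[0,0,0]],"spin":[0,0.5,0.5,0.5,0,0,0]}'
python3 -m jog '{"jaw":[0,0,0,0,0],"slide":[[0.11,-0.05,0],[0.11,-0.05,0],[0,0,0],[0,0,0],[0,0,0]],"spin":[0.5,0.5,0,0,0]}'
python3 - <<'E'
from workcell import env
import cv2,pickle
m=env.camera_model("wrist");im=env.grab_frame("wrist");cv2.imwrite("pics/w2.png",im[:,:,::-1])
E
```

```text
time_s: 5.7
ee_pos: [560.8, -51.2, 123.9]
ee_rot: [-180.0, 0.0, 105.3]
force: [0.6, -0.0, 0.5]
gripper_width: 0.4
gripper_force: 0.0
time_s: 6.2
ee_pos: [556.6, -46.2, 124.0]
ee_rot: [180.0, 0.1, 97.4]
force: [0.7, -4.9, -0.7]
gripper_width: 0.9
gripper_force: 1.9
```

View pics/w2.png

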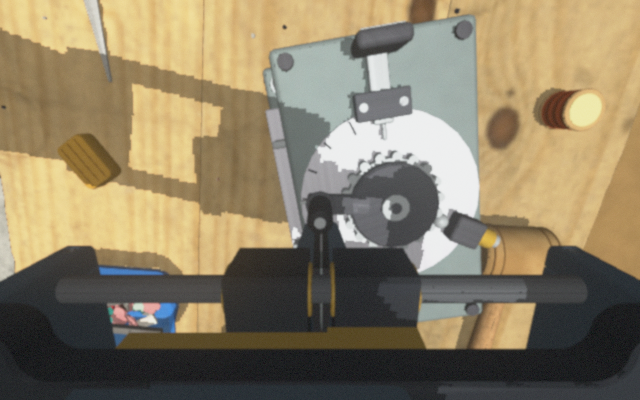

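```bash
cat > post.py <<'E'
# angle of dark arm/post from the wrist image: report post pixel candidates for stops
from h import *
from workcell import env
import cv2,sys
def show(name):
    m=env.camera_model("wrist");im=env.grab_frame("wrist")[:,:,::-1].copy()
    H=np.array([598.8,-18.0])
    s=env.state();print(np.round(s["ee_pos"],1),np.round(s["ee_rot"],1),np.round(s["force"],1))
    a0=206.6
    big=cv2.resize(im[120:320,220:480],(780,600),interpolation=cv2.INTER_CUBIC)
    for k in range(5):
        a=np.radians(a0-20*k);q=pix(m,np.array([*(H+46*np.array([np.cos(a),np.sin(a)])),145.]))
        cv2.circle(big,tuple(int(v) for v in (q-[220,120])*3),4,[(0,0,255),(0,255,0),(255,0,0),(0,255,255),(255,0,255)][k],-1)
    q=pix(m,np.array([*H,117.]));cv2.circle(big,tuple(int(v) for v in (q-[220,120])*3),3,(255,255,0),-1)
    cv2.imwrite(name,big)
show(sys.argv[1])
E
python3 post.py pics/p2.png
```

```text
[556.5 -46.1 124. ] [1.80e+02 1.00e-01 9.73e+01] [ 1.7 -4.  -0.4]
```

View pics/p2.png

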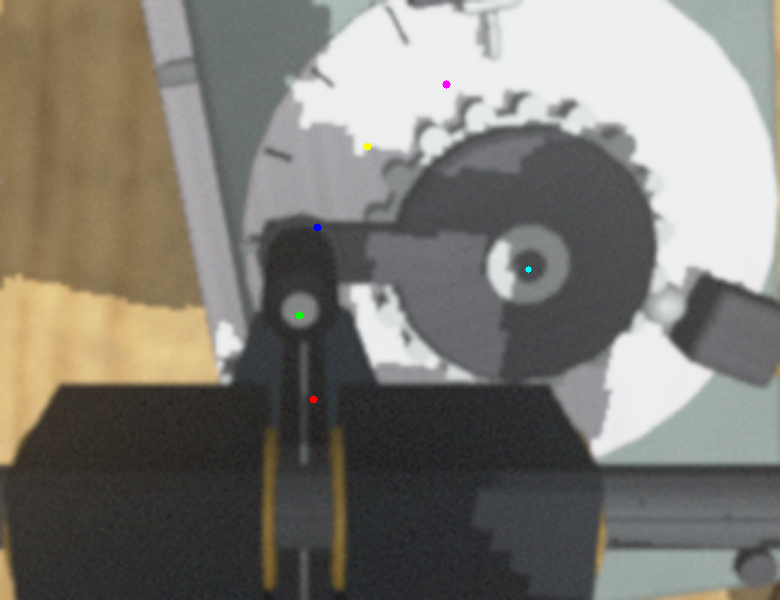

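The post top (the grey dot) sits on the green marker, so one click is done and the finger is starting on the second. I'll continue along the arc.

```bash
python3 -m jog '{"jaw":[0,0,0,0,0,0,0],"slide":[[0.11,-0.05,0],[0.11,-0.05,0],[0.11,-0.05,0],[0.11,-0.05,0],[0.11,-0.05,0],[0,0,0],[0,0,0]],"spin":[0.5,0.5,0.5,0.5,0.5,0,0]}'
python3 -m jog '{"jaw":[0,0,0,0,0,0,0],"slide":[[0.11,-0.05,0],[0.11,-0.05,0],[0.11,-0.05,0],[0.11,-0.05,0],[0.11,-0.05,0],[0,0,0],[0,0,0]],"spin":[0.5,0.5,0.5,0.5,0.5,0,0]}'
python3 post.py pics/p3.png
```

```text
time_s: 7.0
ee_pos: [548.5, -29.0, 123.8]
ee_rot: [-179.9, 0.0, 77.3]
force: [-0.4, -3.6, -0.3]
gripper_width: 0.3
gripper_force: 1.8
time_s: 7.7
ee_pos: [547.3, -10.8, 123.8]
ee_rot: [-179.9, 0.0, 57.3]
force: [-2.3, -3.3, 0.1]
gripper_width: 0.5
gripper_force: 1.6
[547.3 -10.8 123.8] [-179.9    0.    57.3] [-1.6 -4.2  0.9]
```

View pics/p3.png

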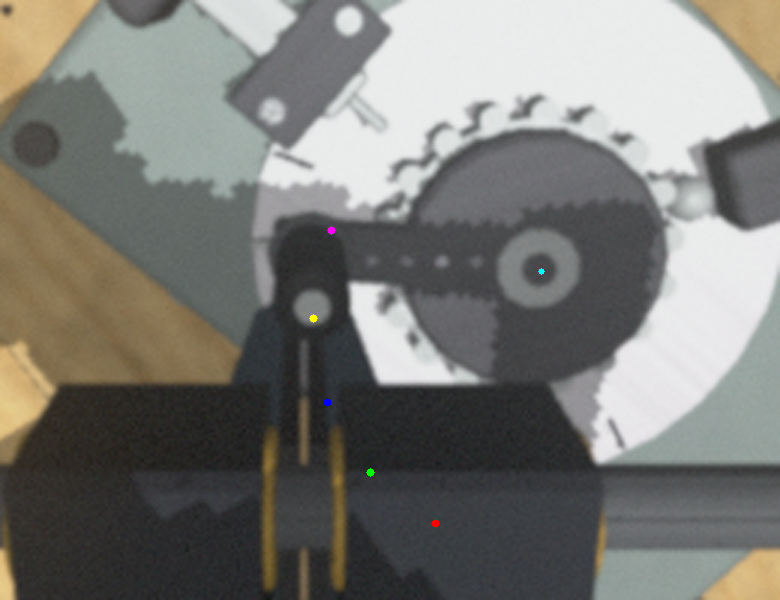

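The post is on the yellow marker, so three clicks are done. For the last click I'll go a little past half way and let it snap over.

```bash
python3 -m jog '{"jaw":[0,0,0,0,0],"slide":[[0.11,-0.05,0],[0.11,-0.05,0],[0.11,-0.05,0],[0,0,0],[0,0,0]],"spin":[0.5,0.5,0.5,0,0]}'
python3 -m jog '{"jaw":[0,0,0],"slide":[[0.055,-0.025,0],[0,0,0],[0,0,0]],"spin":[0.25,0,0]}'
python3 post.py pics/p4.png
```

```text
time_s: 8.25
ee_pos: [550.2, 0.2, 123.9]
ee_rot: [-180.0, -0.0, 45.4]
force: [-0.4, -0.5, -0.7]
gripper_width: 0.6
gripper_force: 0.0
time_s: 8.55
ee_pos: [550.8, 1.5, 123.9]
ee_rot: [-180.0, -0.0, 43.4]
force: [-0.5, -0.8, -0.0]
gripper_width: 0.3
gripper_force: 0.0
[550.7   1.4 123.9] [-180.    -0.    43.3] [0.3 0.7 0.8]
```

View pics/p4.png

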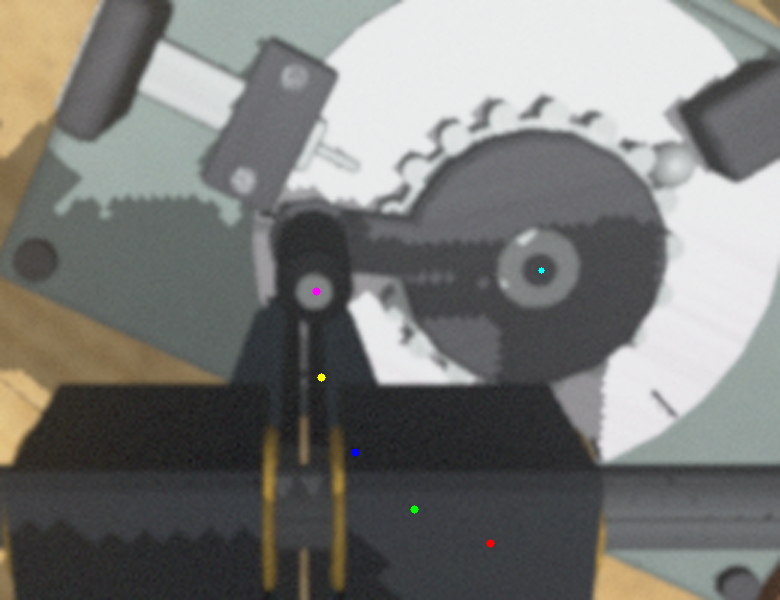

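The post is on the magenta marker and the force has dropped to zero, so the fourth click is seated. Next I'll retreat, rise, turn and go round to the outside of the tab.

```bash
python3 -m jog '{"jaw":[0,0,0,0,0,0,0,0],"slide":[[-0.2,0,0],[-0.2,0,0],[0,0,-0.5],[0,0,-0.8],[0,0,-0.7],[0,0,0],[0,0,0],[0,0,0]],"spin":[0,0,0,0,0,-0.5,-1,-1]}'
python3 -m jog '{"jaw":[0,0,0,0,0,0,0],"slide":[[0,0,0],[0,0,0],[0,0,0],[0,0,0],[0,0,0],[0,0,0],[0,0,0]],"spin":[-1,-1,-1,-1,-0.9,-0.5,0]}'
python3 -m jog '{"jaw":[0,0,0,0,0,0,0],"slide":[[0.4,0.2,0],[0.9,0.45,0],[0.9,0.45,0],[0.8,0.4,0],[0.32,0.2,0],[0,0,0],[0,0,0]],"spin":[0,0,0,0,0,0,0]}'
python3 - <<'E'
from h import *
from workcell import env
import cv2
m=env.camera_model("top");im=env.grab_frame("top");cv2.imwrite("pics/top1.png",im[:,:,::-1])
s=env.state();p=s["ee_pos"];H=np.array([598.8,-18.3]);a=np.radians(106.6);u=np.array([np.cos(a),np.sin(a)]);v=np.array([u[1],-u[0]])
print(np.round(p,1),np.round(s["ee_rot"],1),np.round(s["force"],1),"rad",(p[:2]-H)@u,"lat",(p[:2]-H)@v)
E
```

```text
time_s: 9.4
ee_pos: [541.6, -7.3, 184.2]
ee_rot: [180.0, 0.0, 63.6]
force: [1.0, 0.7, -0.3]
gripper_width: 0.3
gripper_force: 0.0
time_s: 10.1
ee_pos: [541.5, -7.2, 183.9]
ee_rot: [-180.0, 0.0, 106.5]
force: [-0.0, 0.9, -0.2]
gripper_width: 0.3
gripper_force: 0.0
time_s: 10.8
ee_pos: [562.4, 102.7, 183.8]
ee_rot: [-180.0, 0.0, 106.5]
force: [-0.1, -0.6, -0.1]
gripper_width: 0.5
gripper_force: 0.0
[562.4 102.3 183.8] [-180.     0.   106.4] [-0.7 -0.6  0.5] rad 125.96440523106608 lat -0.434598804013163
```

```bash
python3 - <<'E'
from h import *
import pickle,cv2
m=pickle.load(open("w1.pkl","rb"));im=cv2.imread("pics/w1.png")
g=(im.max(2)<95).astype(np.uint8);g[60:]=0;g[:,:405]=0;g[:,490:]=0
n,l,st,c=cv2.connectedComponentsWithStats(g);i=1+st[1:,4].argmax();pts=np.argwhere(l==i)[:,::-1].astype(np.float32)
print(st[i],cv2.boxPoints(cv2.minAreaRect(pts)))
H=np.array([598.8,-18.3]);a=np.radians(106.6);u=np.array([np.cos(a),np.sin(a)]);v=np.array([u[1],-u[0]])
for q in cv2.boxPoints(cv2.minAreaRect(pts)):
  for z in(133,):
    d=ray(m,*q,z)[:2]-H;print(z,"rad",d@u,"lat",d@v)
E
python3 -m jog '{"jaw":[0,0,0,0,0],"slide":[[0,0,0.5],[0,0,0.8],[0,0,0.7],[0,0,0.3],[0,0,0]],"spin":[0,0,0,0,0]}'
```

```text
[ 407   17   68   37 1095] [[403.78683   41.74643 ]
 [420.13248   11.187133]
 [474.83182   40.444916]
 [458.48618   71.00421 ]]
133 rad 83.75326932300489 lat -21.218143788363083
133 rad 97.58410056433432 lat -17.11232269860611
133 rad 90.56178989433296 lat 11.713534787846273
133 rad 76.21396254579163 lat 8.243230152931869
time_s: 11.35
ee_pos: [561.8, 102.1, 113.9]
ee_rot: [-179.8, -0.0, 106.4]
force: [-0.6, 1.0, 0.5]
gripper_width: 0.4
gripper_force: 0.0
```

The tab is where the drawing puts it, so I'll push in -x.

```bash
python3 -m jog '{"jaw":[0,0,0,0,0,0],"slide":[[-0.15,0,0],[-0.15,0,0],[-0.1,0,0],[0,0,0],[0,0,0],[0,0,0]],"spin":[0,0,0,0,0,0]}'
python3 -m jog '{"jaw":[0,0,0,0,0,0],"slide":[[-0.06,0,0],[-0.06,0,0],[-0.05,0,0],[0,0,0],[0,0,0],[0,0,0]],"spin":[0,0,0,0,0,0]}'
python3 -m jog '{"jaw":[0,0,0,0,0],"slide":[[-0.05,0,0],[-0.05,0,0],[0,0,0],[0,0,0],[0,0,0]],"spin":[0,0,0,0,0]}'
```

```text
time_s: 11.95
ee_pos: [566.1, 91.6, 115.0]
ee_rot: [180.0, 0.0, 106.5]
force: [-0.9, 0.3, 0.5]
gripper_width: 0.5
gripper_force: 0.0
time_s: 12.55
ee_pos: [567.5, 86.7, 114.9]
ee_rot: [-180.0, 0.0, 106.5]
force: [-1.3, 1.3, 0.5]
gripper_width: 0.6
gripper_force: 0.8
time_s: 13.05
ee_pos: [568.5, 83.6, 114.9]
ee_rot: [180.0, 0.0, 106.5]
force: [0.3, 0.3, 0.5]
gripper_width: 0.5
gripper_force: 0.4
```

```bash
python3 -m jog '{"jaw":[0,0,0,0],"slide":[[-0.05,0,0],[-0.05,0,0],[0,0,0],[0,0,0]],"spin":[0,0,0,0]}'
python3 -m jog '{"jaw":[0,0,0,0],"slide":[[-0.04,0,0],[0,0,0],[0,0,0],[0,0,0]],"spin":[0,0,0,0]}'
```

```text
time_s: 13.45
ee_pos: [569.3, 80.8, 114.9]
ee_rot: [180.0, 0.0, 106.5]
force: [0.3, 0.6, -0.1]
gripper_width: 0.6
gripper_force: 0.6
time_s: 13.85
ee_pos: [569.5, 79.8, 114.9]
ee_rot: [-180.0, 0.0, 106.5]
force: [-1.0, 0.8, 1.2]
gripper_width: 0.6
gripper_force: 0.9
```

```bash
for i in 1; do python3 -m jog '{"jaw":[0,0,0,0],"slide":[[-0.04,0,0],[0,0,0],[0,0,0],[0,0,0]],"spin":[0,0,0,0]}'; done
python3 -m jog '{"jaw":[0,0,0,0],"slide":[[-0.04,0,0],[0,0,0],[0,0,0],[0,0,0]],"spin":[0,0,0,0]}'
```

```text
time_s: 14.25
ee_pos: [569.6, 79.8, 115.0]
ee_rot: [180.0, -0.1, 106.5]
force: [-1.3, 4.6, 1.2]
gripper_width: 0.6
gripper_force: 2.7
time_s: 14.65
ee_pos: [569.6, 79.7, 115.0]
ee_rot: [-180.0, -0.2, 106.4]
force: [-2.4, 8.7, 1.8]
gripper_width: 0.5
gripper_force: 4.4
```

The slide has met its rigid stop at the expected position: the tip is at radius 102.3, against 103 predicted, and the force is rising without motion. One more firm nudge, then I'll move clear and check the tab travel in the images.

```bash
python3 -m jog '{"jaw":[0,0,0,0],"slide":[[-0.04,0,0],[0,0,0],[0,0,0],[0,0,0]],"spin":[0,0,0,0]}'
python3 -m jog '{"jaw":[0,0,0,0,0,0,0,0,0,0],"slide":[[0.3,0,0],[0.4,0,0],[0.5,0,0],[0,0,-0.6],[0,0,-1],[0,0,-1],[0.5,0,-0.6],[0.4,0,0],[0,0,0],[0,0,0]],"spin":[0,0,0,0,0,0,0,0,0,0]}'
python3 -m jog '{"jaw":[0,0,0,0,0,0],"slide":[[-0.5,-0.5,0],[-1,-1,0],[-1,-1,0],[-1,-1,0],[-1,-1,0],[0,0,0]],"spin":[0,0,0,0,0,0]}'
python3 - <<'E'
from h import *
from workcell import env
import cv2
s=env.state();print(np.round(s["ee_pos"],1),np.round(s["force"],1))
H=np.array([598.8,-18.3]);a=np.radians(106.6);u=np.array([np.cos(a),np.sin(a)])
for n in("top","scene","wrist"):
    m=env.camera_model(n);im=env.grab_frame(n)[:,:,::-1];cv2.imwrite(f"pics/{n}9.png",im)
    ims=[im] if n=="wrist" else [cv2.imread(f"pics/{n}0.png"),im]
    R=np.arange(60,112,2)
    for k in ims:   # brightness along the slide's line at tab-top height
        k=k.astype(np.float32);q=np.array([pix(m,np.array([*(H+r*u),133.])) for r in R],np.float32)
        print(n,list(zip(R.tolist(),cv2.remap(k,q[:,0].copy()[None],q[:,1].copy()[None],cv2.INTER_LINEAR)[0].mean(1).astype(int).tolist())))
E
```

```text
time_s: 15.05
ee_pos: [569.6, 79.7, 115.1]
ee_rot: [-180.0, -0.4, 106.4]
force: [-3.5, 11.9, 1.8]
gripper_width: 0.6
gripper_force: 6.1
time_s: 16.05
ee_pos: [551.7, 136.9, 209.3]
ee_rot: [-179.8, 0.0, 106.5]
force: [-0.1, -0.9, -0.4]
gripper_width: 0.3
gripper_force: 0.0
time_s: 16.65
ee_pos: [458.3, -34.5, 209.7]
ee_rot: [-179.7, 0.0, 106.2]
force: [1.1, 0.1, -0.3]
gripper_width: 0.5
gripper_force: 0.0
[458.3 -34.5 209.7] [ 1.1  0.1 -0.3]
top [(60, 63), (62, 62), (64, 62), (66, 67), (68, 87), (70, 102), (72, 112), (74, 114), (76, 113), (78, 115), (80, 116), (82, 114), (84, 104), (86, 87), (88, 69), (90, 57), (92, 57), (94, 60), (96, 71), (98, 74), (100, 68), (102, 59), (104, 56), (106, 63), (108, 77), (110, 89)]
top [(60, 63), (62, 62), (64, 64), (66, 74), (68, 92), (70, 108), (72, 110), (74, 96), (76, 74), (78, 58), (80, 59), (82, 61), (84, 69), (86, 81), (88, 91), (90, 101), (92, 103), (94, 105), (96, 101), (98, 93), (100, 80), (102, 66), (104, 59), (106, 69), (108, 82), (110, 93)]
scene [(60, 135), (62, 161), (64, 179), (66, 183), (68, 184), (70, 190), (72, 200), (74, 204), (76, 203), (78, 203), (80, 204), (82, 204), (84, 203), (86, 203), (88, 187), (90, 170), (92, 151), (94, 129), (96, 108), (98, 88), (100, 74), (102, 79), (104, 87), (106, 99), (108, 101), (110, 85)]
scene [(60, 136), (62, 162), (64, 180), (66, 183), (68, 184), (70, 189), (72, 197), (74, 194), (76, 185), (78, 174), (80, 149), (82, 126), (84, 107), (86, 91), (88, 85), (90, 84), (92, 89), (94, 92), (96, 84), (98, 75), (100, 72), (102, 80), (104, 100), (106, 135), (108, 161), (110, 164)]
wrist [(60, 119), (62, 107), (64, 157), (66, 181), (68, 148), (70, 105), (72, 100), (74, 126), (76, 161), (78, 113), (80, 100), (82, 107), (84, 101), (86, 108), (88, 146), (90, 161), (92, 165), (94, 166), (96, 165), (98, 166), (100, 165), (102, 152), (104, 124), (106, 125), (108, 169), (110, 176)]
```

The tab moved about 11 mm in the top view, from radius 86 to 75 at its inner edge. That means the slide is home, and it can only go home with the dial seated. The arm is clear.

```bash
python3 -c "
from workcell import env
print(env.job_done())"
```

```text
the job is handed in; nothing more can be done
None
```

The dial went exactly four clicks clockwise, from its fourth stop to its last. The lock slide is fully home (about 11 mm of travel to a rigid stop), the arm is clear, and the job was handed in at about 17 s; the judged result was not shown.

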